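# Seat a headlamp projector on the ball stand and latch it

## Robot

A 6-joint arm with a two-finger parallel gripper is mounted at the origin on the work surface. World frame = base frame: x ahead of the robot, y to its left, z up, the work surface at z = 0. Lengths are in m, angles in rad, forces in N, time in s.
With the tool pointing down it reaches from about 0.275 to 0.85 m from the base axis. Payload 5.2 kg.
Tool frame: the origin (TCP) lies midway between the tips of the shut fingers; the grasp point (between the pads) lies 19 mm behind it (robot.pinch_z is the distance from the TCP to the grasp point, in m); z points along the fingers, y is the direction in which the jaws open and shut (so a half turn about z gives the same grasp; the last joint's range is limited). The gripper opens to 85 mm and grips with 20 to 120 N. Pads are 22 mm wide; open, the fingers measure 114 mm over their backs; the gripper's body (76 mm by 85 mm) begins 54 mm behind the grasp point. The pads swing forward as they close: fully open they stand 13 mm farther back than shut.
Start: joints at [-1.465, 0.259, 1.535, -0, 1.348, -0.203], TCP at [0.167, -0.524, 0.231] pointing down, gripper open.
Joint ranges: [-3.14, 3.14], [-0.91, 2.08], [0.19, 2.58], [-1.22, 4.36], [0.22, 2.71], [-3.12, 3.12]. Speed limits (rad/s): [2.57, 2.57, 3.14, 3.14, 3.14, 3.14].

## Interface

Orientations are given as a rotation vector (axis times angle).
In Python, from rig import telemetry, optics, robot, find_in, place_of gives the robot as it stands.
- The arm moves only by the tool step_arm, never from a script. Its argument "deltas" is a list of rows, each a list of 3 entries, a list of its own where there are three numbers: the shift along the tool's x, y, z in units of 25 mm (1.0 is 25 mm), then the turn, a rotation vector about the tool's x, y, z in units of 8 degrees (1.0 is 8 degrees), then the opening, from 0 (shut) to 1 (fully open). A call has 1 to 12 rows; each row is the pose to reach, as a shift and turn from the pose commanded when the call began, along the tool's axes at that moment; what a row does not reach only later rows make up. A row lasts 1/10 s, in which the tool goes at most 50 mm and 8.59 degrees, less where a joint would pass 70% of its speed; a pose out of reach is approached as far as the arm can. A call with a gripper value outside its range is refused whole. The fingers move at their own pace and stop on an object; the grip force is fixed at half the most. Time passes only in rows, so rows that repeat a pose let the fingers close. It gives the time, the measured TCP pose, the force and the opening at its end, in the units of the state.
- telemetry.observe(): the state, without advancing time (a new reading comes with each control period).
- optics.grab_frame(name): name is "scene" or "top" or "wrist"; returns a dict with "pixels" (420x560x3 uint8, blue, green, red), "z_map" (420x560 float32, m along the optical axis (not along the pixel's ray), 0 where there is no reading), "camera_matrix" (3x3 intrinsics, pixels), "cam_to_world" (4x4, takes a point from camera to world coordinates). Camera axes: x right, y up, looking along -z (the intrinsics and any distortion apply to the point x, -y, -z); pixel columns grow to the right and rows downward; lengths in m; the calibration is good to about 2 mm. A picture is of the moment at which its call begins.
- robot.sign_off(): hands the job in, once; it reports no verdict.
Trained networks look in the newest picture that a camera, given by its name, has taken for a name from the list of things; names that differ only in an ending like _2 or _b are one class to them, and where a whole thing is asked for, a point or a joint stands for the part that bears it (a point fixed in the world has none). Each returns a list of dicts, best first, with "score" (0 to 1); they miss things now and then, are a little off and sometimes report something else, mostly with a low value. They report only what shows in the picture. A call takes as long as a camera call. They do not tell look-alikes from the thing itself.
- find_in(query, camera): "centre" ([x, y, z] in m, in the coordinates of the camera as it stood for that picture, good to about 4 mm: the middle of the surface that is visible of it).
- place_of(query, camera): "centre" ([x, y, z] in m, in the coordinates of the camera as it stood for that picture, good to about 4 mm: a listed point, or the origin of a listed thing).
The state is a dict: "time": time; "joint_pos": joint angles; "joint_vel": joint speeds; "tau": joint torques, N m; "ee_pos": TCP position; "tcp_rot": TCP orientation; "force": force on the tool from outside, world axes, zero at the start; "torque": the same for the moment, N m; "width": finger opening in m.
Only numpy, scipy, OpenCV 4.12 (cv2) and the standard library are available. Lean on these libraries where they do the work, as an engineer would, in place of code of your own. Each camera call takes 0.05 s, during which the arm holds its last target.

## Task

Pick up the lamp holder that has a latch lever, lower its socket gently onto the bench stand that ends in a round ball until its foot rests flat on the stand's base, and let go. Then press its raised latch lever fully down, so that the holder stays seated with the lever down.

Things in the scene. Friction and masses are not known exactly. Their poses are not given: they have to be found in the camera images.
- grip (a point): Loose lamp holder, 0.3-0.6 kg: aluminium bell (foot 96 mm wide, socket below 42 mm wide, 46 deep), on it a black grip block 24 (x) x 28 (y) mm, 55-97 mm above the foot's underside: grasp from above, closing along y. Black lens unit towards -x (87 mm out), lever towards +x in its own frame. Point: on the centre line, 80 mm above the underside; z up. A lens unit without lever is a look-alike.
- ball_stand: Fixed dark round base 124 mm wide, flat top (112 mm wide) 30 mm above the bench; on it a neck and steel ball, 34 mm wide, ball's top 73 mm above the bench. Origin: under the ball at bench level. Holder seated, any way round: foot flat on the base, grip point 110 mm above this origin, within 5 mm sideways. Two like bases with a square post or thin pin are not wanted.
- lever_pad (a point): Middle of the upper face of the pad (26 x 30 mm) at the end of the holder's steel latch lever. Hinge along the holder's y, 22 mm out (+x) from the centre line, 66 mm above the foot's underside; pad middle 39 mm from the hinge. Raised, it is 46-50 mm out and 92-97 mm up. Down, the lever is level, upper face 70 mm up. Push straight down 40-52 mm out: over the foot, so nothing tips.
- latch (a joint): Angle of the latch lever on the holder, rad: 0 = raised 46 degrees (start 0 to 0.15), 0.8 = fully down, level, at its stop. Stiff hinge: it stays where it is left; 2 to 5 N at the pad moves it.
There are look-alikes about, which are no part of the job. What is shaped like the part that bears grip but yellow is not meant.

How it is judged:
By the outcome, as a careful person would: the job done as asked, in the order asked, and still so for the second after the job is handed in, with the robot touching nothing.
It also fails if it takes over 43 s, if anything falls off the work surface, if the arm or the gripper's body presses on something with over 40 N, if the wrist force passes 120 N, or if a joint passes its speed limit or range.

## Working session

There is one attempt and no reset: what is moved stays moved. The work goes in short steps, Python scripts to look and compute and a tool call to move; the robot and the scene stay as the last step left them, time stands still between calls to the robot, and variables do not carry over. Pictures are saved under pics/ and viewed, and the job is handed in when it is done.

Besides the shell and the picture viewer there is one more tool, called after "Request:" as name(argument=value, ...), one argument or row to a line, values as JSON. step_arm: Moves the arm, as the interface text tells. Its arguments: {"type":"object","properties":{"deltas":{"type":"array"}},"required":["deltas"]}

```bash
mkdir -p pics; ls; cat > h.py <<'E'
import numpy as np, cv2
from rig import telemetry, optics, robot, find_in, place_of
def w(f,p):
    T=np.array(f["cam_to_world"]);return (T@np.r_[p,1])[:3]
def px(f,P):
    T=np.linalg.inv(np.array(f["cam_to_world"]));c=(T@np.r_[P,1])[:3];K=np.array(f["camera_matrix"])
    q=K@np.array([c[0],-c[1],-c[2]]);return q[:2]/q[2]
def cloud(f):
    z=f["z_map"].astype(float);K=np.array(f["camera_matrix"]);v,u=np.mgrid[0:z.shape[0],0:z.shape[1]]
    x=(u-K[0,2])/K[0,0]*z;y=(v-K[1,2])/K[1,1]*z
    P=np.stack([x,-y,-z],-1);T=np.array(f["cam_to_world"]);W=P@T[:3,:3].T+T[:3,3];W[z==0]=np.nan;return W
E
python3 - <<'E'
from h import *
for c in ["scene","top"]:
    f=optics.grab_frame(c);cv2.imwrite(f"pics/{c}0.png",f["pixels"]);np.savez(f"{c}0.npz",**{k:np.array(v) for k,v in f.items()})
    for q in ["grip","ball_stand","lever_pad"]:
        for r in place_of(q,c):
            P=w(f,r["centre"]);print(c,q,round(r["score"],2),P.round(3),px(f,P).round())
s=telemetry.observe();print(s["time"],s["ee_pos"],s["tcp_rot"],s["force"],s["width"],robot.pinch_z)
E
```

```text
pics
scene grip 0.85 [ 0.539 -0.298  0.078] [193. 183.]
scene grip 0.74 [ 0.36  -0.192  0.078] [265. 164.]
scene grip 0.68 [ 0.39  -0.434  0.076] [195. 132.]
scene ball_stand 0.91 [ 0.635 -0.014  0.001] [251. 279.]
scene lever_pad 0.67 [ 0.584 -0.328  0.093] [172. 183.]
scene lever_pad 0.45 [ 0.432 -0.45   0.095] [180. 132.]
scene lever_pad 0.45 [ 0.371 -0.151  0.099] [275. 168.]
top grip 0.87 [ 0.539 -0.3    0.083] [387. 185.]
top grip 0.87 [ 0.385 -0.433  0.083] [448. 256.]
top grip 0.52 [ 0.576 -0.337  0.095] [404. 168.]
top ball_stand 0.87 [ 0.634 -0.017  0.002] [261. 149.]
top lever_pad 0.64 [ 0.369 -0.153  0.101] [321. 262.]
top lever_pad 0.58 [ 0.576 -0.336  0.093] [404. 168.]
top lever_pad 0.46 [ 0.43  -0.451  0.098] [458. 235.]
0.4 [ 0.16715431 -0.52392371  0.23118011] [-3.10396718e+00 -4.83049693e-01 -4.67538218e-05] [-0.43426229 -0.09894895  0.10828622] 0.08522614143584044 0.0187
```

View pics/scene0.png

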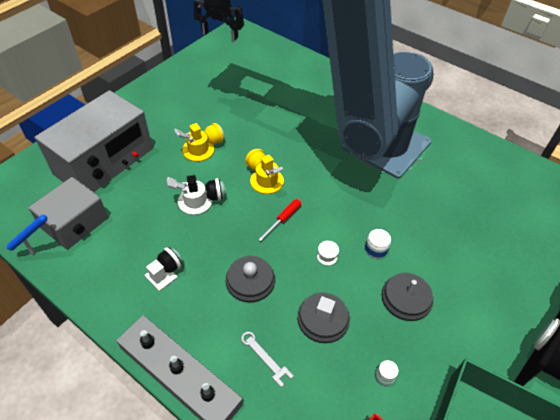

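View pics/top0.png

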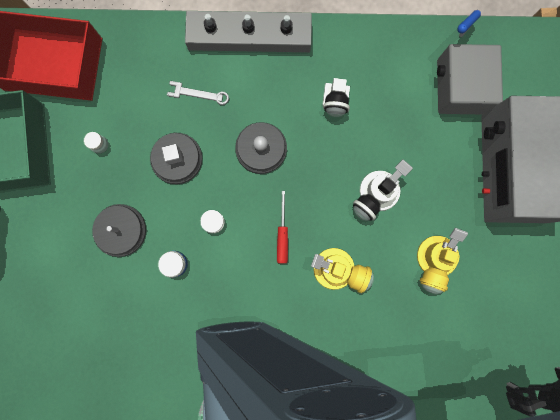

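The wanted holder is the white/aluminium one with lever, at scene (193,190) / top (385,188). The lens points to top (367,206) and the lever to (403,168). The ball stand is at top (261,149) / scene (250,275). Next I refine with depth.

```bash
cat > ref.py <<'E'
from h import *
for c in ["scene","top"]:
    f=dict(np.load(f"{c}0.npz"));W=cloud(f)
    hsv=cv2.cvtColor(f["pixels"],cv2.COLOR_BGR2HSV)
    n=np.linalg.norm(W[...,:2]-[0.54,-0.30],axis=-1)
    for lo,hi,r in [(0.088,0.12,.03),(0.09,0.13,.1),(0.01,.03,.07),(0.004,0.012,.07)]:
        m=(n<r)&(W[...,2]>lo)&(W[...,2]<hi)
        P=W[m]
        if len(P): print(c,lo,hi,m.sum(),P.min(0).round(3),P.max(0).round(3),np.median(P,0).round(3))
    # black grip top
    m=(n<.03)&(W[...,2]>.09)&(hsv[...,2]<70); P=W[m]; print("black top",len(P),P.mean(0).round(4) if len(P) else '')
    if len(P)>10:
        print(cv2.minAreaRect((P[:,:2]*1000).astype(np.float32)))
    m=(n<.08)&(n>.03)&(W[...,2]>.085)&(hsv[...,2]>80);P=W[m];print("pad",len(P),P.mean(0).round(4), cv2.minAreaRect((P[:,:2]*1000).astype(np.float32)))
    n=np.linalg.norm(W[...,:2]-[0.635,-0.015],axis=-1)
    m=(n<.03)&(W[...,2]>.05);P=W[m];
    g=np.c_[2*P,np.ones(len(P))];s=np.linalg.lstsq(g,(P**2).sum(1),rcond=None)[0];print("ball",s[:3].round(4),np.sqrt(s[3]+(s[:3]**2).sum()).round(4))
    m=(n<.075)&(W[...,2]>.026)&(W[...,2]<.036);P=(W[m][:,:2]*1000).astype(np.float32);print("base",cv2.minEnclosingCircle(P),W[m][:,2].mean())
    b=cv2.resize(f["pixels"][140:230,340:440] if c=="top" else f["pixels"][160:230,150:250],None,fx=6,fy=6,interpolation=cv2.INTER_CUBIC);cv2.imwrite(f"pics/{c}0z.png",b)
    m=(W[...,2]>.085)&(W[...,1]<.1)&(W[...,0]>.3); 
E
python3 ref.py
```

```text
scene 0.088 0.12 91 [ 0.527 -0.315  0.088] [ 0.559 -0.284  0.102] [ 0.542 -0.295  0.096]
scene 0.09 0.13 147 [ 0.527 -0.347  0.09 ] [ 0.598 -0.284  0.103] [ 0.553 -0.309  0.096]
scene 0.01 0.03 160 [ 0.506 -0.341  0.01 ] [ 0.585 -0.242  0.03 ] [ 0.561 -0.274  0.017]
scene 0.004 0.012 291 [ 0.498 -0.368  0.004] [ 0.607 -0.232  0.012] [ 0.564 -0.275  0.008]
black top 66 [ 0.5436 -0.2965  0.0964]
((543.234130859375, -297.5704345703125), (27.44627571105957, 21.853055953979492), 45.62330627441406)
pad 89 [ 0.5816 -0.3315  0.094 ] ((580.5582275390625, -331.86102294921875), (31.58448600769043, 24.695812225341797), 60.112091064453125)
ball [ 0.6386 -0.0138  0.0586] 0.0152
base ((636.8511962890625, -12.978934288024902), 57.11642837524414) 0.030524250114580057
top 0.088 0.12 148 [ 0.522 -0.318  0.088] [ 0.554 -0.284  0.102] [ 0.538 -0.3    0.098]
top 0.09 0.13 264 [ 0.522 -0.352  0.09 ] [ 0.596 -0.285  0.104] [ 0.55  -0.312  0.097]
top 0.01 0.03 119 [ 0.491 -0.346  0.01 ] [ 0.584 -0.256  0.03 ] [ 0.542 -0.292  0.011]
top 0.004 0.012 421 [ 0.475 -0.364  0.004] [ 0.609 -0.233  0.012] [ 0.545 -0.297  0.008]
black top 124 [ 0.5385 -0.2998  0.0973]
((538.5447387695312, -300.3011474609375), (26.687936782836914, 22.727794647216797), 54.90286636352539)
pad 165 [ 0.5784 -0.3351  0.0941] ((578.103271484375, -335.30712890625), (29.295066833496094, 27.73647117614746), 51.483768463134766)
ball [ 0.6369 -0.0169  0.0585] 0.0158
base ((636.8729248046875, -16.875186920166016), 56.138389587402344) 0.030781185961390407
```

```bash
sleep 1
```

```text
(no output)
```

View pics/top0z.png

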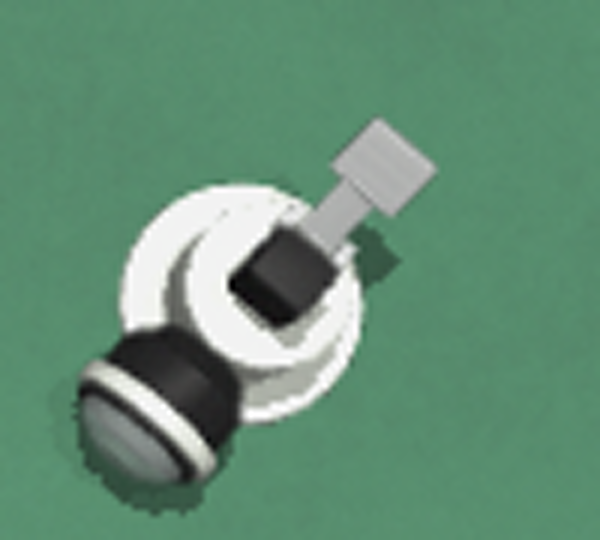

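Request:
step_arm(
  deltas=[
    [[1.7,-0.4,0.1],[0,0,0.8],1],
    [[3.4,-0.8,0.2],[0,0,1.6],1],
    [[5.1,-1.2,0.4],[0,0,2.4],1],
    [[6.8,-1.6,0.5],[0,0,3.2],1],
    [[8.5,-2,0.6],[0,0,4],1],
    [[10.2,-2.4,0.7],[0,0,4.8],1],
    [[11.9,-2.8,0.8],[0,0,5.6],1],
    [[13.6,-3.2,1],[0,0,6.4],1],
    [[15.3,-3.6,1.1],[0,0,7],1],
    [[16.9,-4,1.2],[0,0,7.5],1],
    [[16.9,-4,1.2],[0,0,7.5],1],
    [[16.9,-4,1.2],[0,0,7.5],1],
  ],
)

```text
time: 1.6
ee_pos: [0.5397, -0.2995, 0.2008]
tcp_rot: [2.931, -1.129, -0.001]
force: [0.0, -0.1, 0.0]
width: 0.0852
```

```bash
cat > look.py <<'E'
import sys
from h import *
cam,name=sys.argv[1],sys.argv[2]
f=optics.grab_frame(cam);cv2.imwrite(f"pics/{name}.png",f["pixels"]);np.savez(f"{name}.npz",**{k:np.array(v) for k,v in f.items()})
for q in sys.argv[3:]:
    for r in place_of(q,cam):
        P=w(f,r["centre"]);print(q,round(r["score"],2),P.round(4),px(f,P).round())
from scipy.spatial.transform import Rotation as R
s=telemetry.observe();M=R.from_rotvec(s["tcp_rot"]).as_matrix();print(s["time"],s["ee_pos"].round(4),"F",s["force"].round(1),"w",round(s["width"],4));print(M.round(3),"j",s["joint_pos"].round(2),"yaz",np.degrees(np.arctan2(M[1,1],M[0,1])))
E
python3 look.py wrist w1 grip lever_pad
```

```text
grip 0.93 [ 0.5435 -0.2968  0.0807] [279. 205.]
grip 0.72 [ 0.3853 -0.4348  0.0773] [491. 228.]
grip 0.64 [ 0.3517 -0.1947  0.0771] [324. 373.]
lever_pad 0.82 [ 0.5773 -0.334   0.0919] [284. 153.]
lever_pad 0.61 [ 0.4345 -0.4481  0.1047] [498. 190.]
1.75 [ 0.5384 -0.3011  0.2014] F [-0.1 -1.   0.4] w 0.0853
[[ 0.739 -0.674 -0.   ]
 [-0.674 -0.739 -0.   ]
 [-0.     0.    -1.   ]] j [-0.69  0.4   1.41 -0.    1.33  1.62] yaz -132.34761727812057
```

View pics/w1.png

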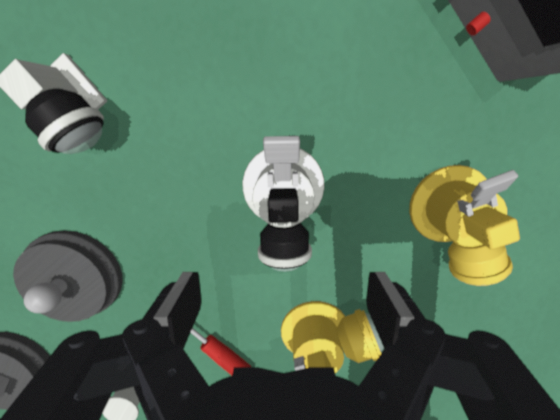

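```bash
cat > ref2.py <<'E'
from h import *
f=dict(np.load("w1.npz"));W=cloud(f);hsv=cv2.cvtColor(f["pixels"],cv2.COLOR_BGR2HSV);v=hsv[...,2]
n=np.linalg.norm(W[...,:2]-[0.541,-0.299],axis=-1)
for nm,m in [("top",(n<.03)&(W[...,2]>.093)&(v<80)),("pad",(n<.08)&(n>.032)&(W[...,2]>.085)&(v>90))]:
    P=W[m];print(nm,len(P),P.mean(0).round(4),cv2.minAreaRect((P[:,:2]*1000).astype(np.float32)),P[:,2].min().round(3),P[:,2].max().round(3))
for lo,hi in[(.004,.012),(.03,.055)]:
    m=(n<.052)&(W[...,2]>lo)&(W[...,2]<hi)&(hsv[...,1]<60)&(v>120);P=(W[m][:,:2]*1000).astype(np.float32);print("bell",len(P),cv2.minEnclosingCircle(P))
print(f["cam_to_world"].round(3))
E
python3 ref2.py
```

```text
top 10169 [ 0.5496 -0.3067  0.2734] ((544.4640502929688, -302.74334716796875), (52.56930160522461, 30.36989974975586), 48.368412017822266) 0.093 0.298
pad 1407 [ 0.5698 -0.3233  0.1434] ((555.9036254882812, -320.11883544921875), (140.25808715820312, 78.33833312988281), 48.03658676147461) 0.085 0.289
bell 1365 ((540.0028686523438, -299.15509033203125), 47.86505126953125)
bell 94 ((539.317138671875, -298.0157775878906), 33.39533615112305)
[[-0.671  0.7    0.244  0.602]
 [-0.742 -0.634 -0.219 -0.356]
 [ 0.001 -0.328  0.945  0.344]
 [ 0.     0.     0.     1.   ]]
```

```bash
sed -i 's/n=np.linalg.norm(W\[...,:2\]-\[0.541,-0.299\],axis=-1)/n=np.linalg.norm(W[...,:2]-[0.541,-0.299],axis=-1)+(W[...,2]>.12)/' ref2.py; python3 ref2.py|head -2
```

```text
top 713 [ 0.5417 -0.3004  0.0977] ((541.4130859375, -299.8201904296875), (25.99672508239746, 21.932619094848633), 48.391258239746094) 0.093 0.1
pad 964 [ 0.5807 -0.3342  0.0955] ((579.7117919921875, -333.2909240722656), (29.880699157714844, 24.83372688293457), 49.924808502197266) 0.085 0.103
```

Request:
step_arm(
  deltas=[
    [[0,0,0.7],[0,0,0],1],
    [[0,0,1.5],[0,0,0],1],
    [[0,0,2.3],[0,0,0],1],
    [[0,0,3.1],[0,0,0],1],
    [[0,0,3.9],[0,0,0],1],
    [[0,0,4.5],[0,0,0],1],
    [[0,0,5],[0,0,0],1],
    [[0,0,5.4],[0,0,0],1],
    [[0,0,5.6],[0,0,0],1],
    [[0,0,5.6],[0,0,0],1],
  ],
)

```text
time: 2.75
ee_pos: [0.5389, -0.3004, 0.0609]
tcp_rot: [-2.929, 1.134, 0.001]
force: [0.1, 0.3, -0.2]
width: 0.0855
```

```bash
python3 look.py wrist w2
```

```text
2.8 [ 0.5393 -0.3006  0.0615] F [ 0.6  0.  -0.6] w 0.0854
[[ 0.739 -0.673  0.   ]
 [-0.673 -0.739 -0.   ]
 [ 0.    -0.    -1.   ]] j [-0.69  0.53  1.57  0.    1.04  1.62] yaz -132.31968847238463
```

View pics/w2.png

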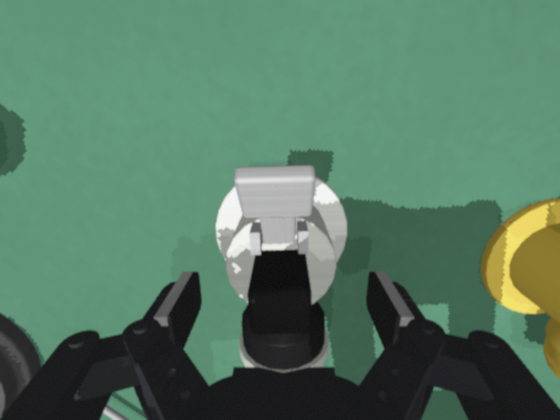

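The block at (281,290) sits between the fingers (190 and 376), so I close.

Request:
step_arm(
  deltas=[
    [[0,0,0],[0,0,0],0.5],
    [[0,0,0],[0,0,0],0.35],
    [[0,0,0],[0,0,0],0],
    [[0,0,0],[0,0,0],0],
    [[0,0,0],[0,0,0],0],
    [[0,0,0],[0,0,0],0],
    [[0,0,0],[0,0,0],0],
    [[0,0,0],[0,0,0],0],
  ],
)

```text
time: 3.6
ee_pos: [0.5397, -0.3003, 0.0617]
tcp_rot: [2.93, -1.133, 0.001]
force: [1.1, 2.5, 4.2]
width: 0.0271
```

Request:
step_arm(
  deltas=[
    [[0,0,-0.2],[0,0,0],0],
    [[0,0,-0.6],[0,0,0],0],
    [[0,0,-1.2],[0,0,0],0],
    [[0,0,-2],[0,0,0],0],
    [[0,0,-2.8],[0,0,0],0],
    [[0,0,-3.6],[0,0,0],0],
    [[0,0,-4.2],[0,0,0],0],
    [[0,0,-4.6],[0,0,0],0],
    [[0,0,-4.8],[0,0,0],0],
    [[0,0,-4.8],[0,0,0],0],
  ],
)

```text
time: 4.6
ee_pos: [0.5393, -0.3004, 0.1816]
tcp_rot: [2.93, -1.134, 0.001]
force: [-0.0, 0.5, -4.0]
width: 0.027
```

```bash
python3 look.py wrist w3 lever_pad grip; python3 look.py scene s3 grip lever_pad; python3 look.py top t3 ball_stand
```

```text
lever_pad 0.92 [ 0.4374 -0.448   0.1015] [509. 192.]
lever_pad 0.88 [ 0.5777 -0.3382  0.2167] [289. 195.]
grip 0.84 [ 0.3878 -0.43    0.0838] [503. 240.]
grip 0.81 [ 0.5389 -0.298   0.198 ] [281. 291.]
4.75 [ 0.5387 -0.2999  0.1802] F [ 0.1  1.  -4.8] w 0.0273
[[ 0.74  -0.673 -0.002]
 [-0.673 -0.74   0.001]
 [-0.002  0.    -1.   ]] j [-0.69  0.41  1.44 -0.    1.29  1.62] yaz -132.31064793813658
grip 0.81 [ 0.3602 -0.1923  0.0783] [265. 164.]
grip 0.62 [ 0.3903 -0.4341  0.0749] [195. 132.]
lever_pad 0.72 [ 0.5792 -0.3296  0.213 ] [166. 150.]
lever_pad 0.39 [ 0.3687 -0.1469  0.0972] [276. 168.]
4.9 [ 0.539  -0.3001  0.1804] F [ 0.7 -0.4 -4. ] w 0.0272
[[ 0.739 -0.673 -0.001]
 [-0.673 -0.739  0.001]
 [-0.002  0.    -1.   ]] j [-0.69  0.41  1.44 -0.    1.29  1.62] yaz -132.31135245632646
ball_stand 0.89 [ 0.6354 -0.0159  0.001 ] [260. 149.]
5.0 [ 0.5391 -0.3002  0.1808] F [ 0.6  0.1 -4.4] w 0.0271
[[ 0.74  -0.673 -0.001]
 [-0.673 -0.74   0.001]
 [-0.001  0.    -1.   ]] j [-0.69  0.41  1.44 -0.    1.29  1.62] yaz -132.30751437982028
```

View pics/w3.png

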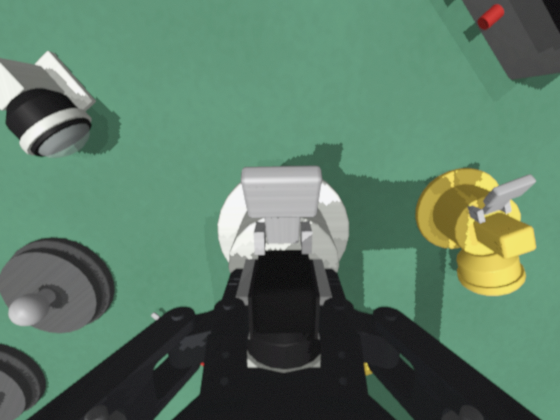

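View pics/s3.png

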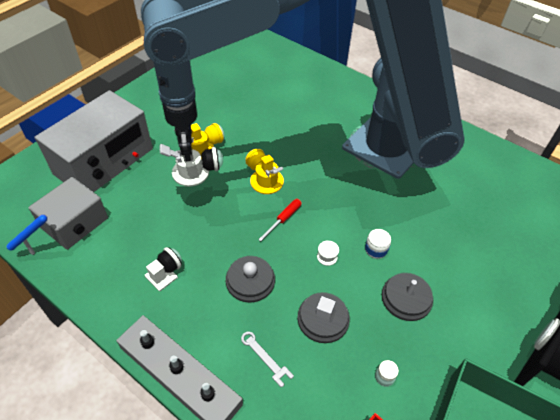

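```bash
cat > ball.py <<'E'
import sys
from h import *
for nm in sys.argv[1:]:
    f=dict(np.load(nm+".npz"));W=cloud(f)
    n=np.linalg.norm(W[...,:2]-[0.637,-0.016],axis=-1)
    m=(n<.03)&(W[...,2]>.055)&(W[...,2]<.09);P=W[m]
    from scipy.optimize import least_squares
    r=least_squares(lambda c:np.linalg.norm(P-c,axis=1)-.017,[.637,-.016,.056],loss="soft_l1",f_scale=.001)
    m=(n<.075)&(W[...,2]>.026)&(W[...,2]<.036);B=(W[m][:,:2]*1000).astype(np.float32)
    print(nm,len(P),r.x.round(4),"rms",np.std(r.fun).round(4),"base",cv2.minEnclosingCircle(B))
E
python3 ball.py w3 s3 t3 w1
```

```text
w3 898 [ 0.6375 -0.0144  0.0567] rms 0.0007 base ((637.5133666992188, -15.12515926361084), 56.7712287902832)
s3 144 [ 0.637  -0.0151  0.0562] rms 0.0018 base ((638.0512084960938, -13.976357460021973), 56.753929138183594)
t3 168 [ 0.6375 -0.0169  0.0567] rms 0.0016 base ((636.6958618164062, -16.92755126953125), 56.30247116088867)
w1 795 [ 0.6374 -0.0143  0.0568] rms 0.0007 base ((637.3156127929688, -15.023075103759766), 56.792842864990234)
```

Request:
step_arm(
  deltas=[
    [[-0.2,-0.4,0],[0,0,0],0],
    [[-0.5,-1.2,0],[0,0,0],0],
    [[-1,-2.4,0],[0,0,0],0],
    [[-1.5,-3.6,0],[0,0,0],0],
    [[-2.1,-4.8,0],[0,0,0],0],
    [[-2.6,-6,0],[0,0,0],0],
    [[-3.1,-7.2,0],[0,0,0],0],
    [[-3.6,-8.4,0],[0,0,0],0],
    [[-4.1,-9.5,0],[0,0,0],0],
    [[-4.5,-10.4,0],[0,0,0],0],
    [[-4.7,-10.9,0],[0,0,0],0],
    [[-4.77,-11.06,0],[0,0,0],0],
  ],
)

```text
time: 6.2
ee_pos: [0.6374, -0.0137, 0.1812]
tcp_rot: [-2.931, 1.13, 0.0]
force: [-0.5, -0.3, -3.8]
width: 0.0269
```

Request:
step_arm(
  deltas=[
    [[0,0,0],[0,0,0],0],
    [[0,0,0.2],[0,0,0],0],
    [[0,0,0.5],[0,0,0],0],
    [[0,0,0.8],[0,0,0],0],
    [[0,0,1.1],[0,0,0],0],
    [[0,0,1.3],[0,0,0],0],
    [[0,0,1.4],[0,0,0],0],
    [[0,0,1.4],[0,0,0],0],
  ],
)

```text
time: 7.0
ee_pos: [0.637, -0.0156, 0.1457]
tcp_rot: [2.93, -1.134, -0.002]
force: [-0.5, -0.3, -3.8]
width: 0.027
```

```bash
python3 look.py wrist w4; python3 ball.py w4; python3 look.py scene s4 grip; python3 look.py top t4
```

```text
7.05 [ 0.6372 -0.0156  0.1462] F [ 0.2 -0.1 -3.8] w 0.0274
[[ 0.74  -0.673 -0.   ]
 [-0.673 -0.74   0.   ]
 [-0.     0.    -1.   ]] j [-0.2   0.48  1.43 -0.    1.24  2.11] yaz -132.30704704147624
w4 0 [ 0.637 -0.016  0.056] rms nan base ((642.9899291992188, -19.175661087036133), 54.38511657714844)
grip 0.84 [ 0.391  -0.4359  0.0742] [195. 132.]
grip 0.8 [ 0.3605 -0.1932  0.0782] [265. 164.]
grip 0.73 [ 0.6364 -0.0156  0.1681] [249. 241.]
7.15 [ 0.6375 -0.0156  0.1467] F [ 1.8 -0.6 -3.7] w 0.0271
[[ 0.74  -0.673  0.001]
 [-0.673 -0.74  -0.   ]
 [ 0.001 -0.    -1.   ]] j [-0.2   0.48  1.43  0.    1.24  2.11] yaz -132.3034660797971
7.2 [ 0.6375 -0.0155  0.1468] F [ 0.2 -0.9 -3.4] w 0.0272
[[ 0.74  -0.673  0.001]
 [-0.673 -0.74  -0.   ]
 [ 0.001 -0.    -1.   ]] j [-0.2   0.48  1.43  0.    1.24  2.11] yaz -132.30024518734226
  ret = _var(a, axis=axis, dtype=dtype, out=out, ddof=ddof,
  arrmean = um.true_divide(arrmean, div, out=arrmean,
  ret = ret.dtype.type(ret / rcount)
```

View pics/w4.png

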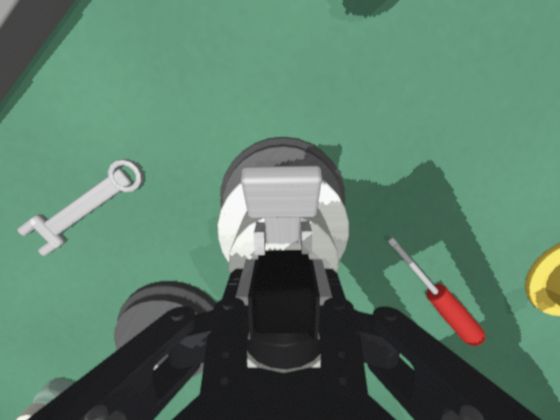

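View pics/s4.png

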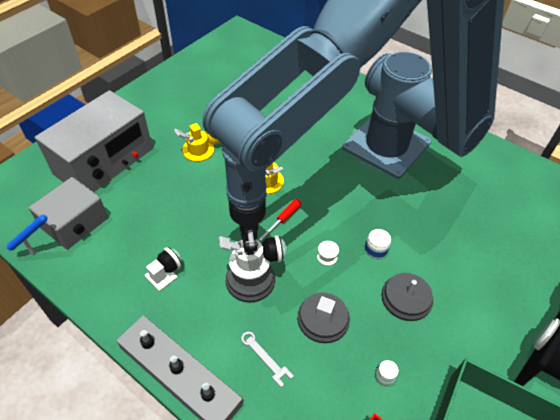

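The holder is centred over the ball stand (wrist: base ring symmetric at x≈283). I lower it in stages and watch the force.

Request:
step_arm(
  deltas=[
    [[0,0,0.1],[0,0,0],0],
    [[0,0,0.2],[0,0,0],0],
    [[0,0,0.35],[0,0,0],0],
    [[0,0,0.5],[0,0,0],0],
    [[0,0,0.6],[0,0,0],0],
    [[0,0,0.7],[0,0,0],0],
    [[0,0,0.8],[0,0,0],0],
  ],
)

```text
time: 7.9
ee_pos: [0.6372, -0.0156, 0.1261]
tcp_rot: [-2.93, 1.134, 0.0]
force: [-0.6, -0.5, -4.7]
width: 0.027
```

Request:
step_arm(
  deltas=[
    [[0,0,0.1],[0,0,0],0],
    [[0,0,0.25],[0,0,0],0],
    [[0,0,0.4],[0,0,0],0],
    [[0,0,0.6],[0,0,0],0],
    [[0,0,0.8],[0,0,0],0],
    [[0,0,0.9],[0,0,0],0],
  ],
)

```text
time: 8.5
ee_pos: [0.6368, -0.0155, 0.1029]
tcp_rot: [2.93, -1.134, -0.002]
force: [0.3, 0.6, -4.3]
width: 0.0275
```

Request:
step_arm(
  deltas=[
    [[0,0,0.1],[0,0,0],0],
    [[0,0,0.2],[0,0,0],0],
    [[0,0,0.28],[0,0,0],0],
    [[0,0,0.33],[0,0,0],0],
    [[0,0,0.37],[0,0,0],0],
    [[0,0,0.37],[0,0,0],0],
  ],
)

```text
time: 9.1
ee_pos: [0.6372, -0.0156, 0.0945]
tcp_rot: [-2.93, 1.134, 0.0]
force: [0.2, 0.0, -4.1]
width: 0.0275
```

Request:
step_arm(
  deltas=[
    [[0,0,0.02],[0,0,0],0],
    [[0,0,0.04],[0,0,0],0],
    [[0,0,0.04],[0,0,0],0],
  ],
)

```text
time: 9.4
ee_pos: [0.6372, -0.0156, 0.0936]
tcp_rot: [-2.93, 1.134, -0.0]
force: [0.9, 0.0, -4.8]
width: 0.0274
```

Request:
step_arm(
  deltas=[
    [[0,0,0.03],[0,0,0],0],
    [[0,0,0.06],[0,0,0],0],
    [[0,0,0.06],[0,0,0],0],
  ],
)

```text
time: 9.7
ee_pos: [0.6371, -0.0155, 0.0919]
tcp_rot: [2.93, -1.134, -0.0]
force: [-0.4, -0.9, -4.6]
width: 0.0272
```

```bash
python3 -c "
from h import *
s=telemetry.observe();print(s['ee_pos'],s['force'])"
```

```text
[ 0.63713278 -0.01553193  0.09194485] [-0.41732726 -0.93634609 -4.57728205]
```

Request:
step_arm(
  deltas=[
    [[0,0,0.02],[0,0,0],0],
    [[0,0,0.04],[0,0,0],0],
    [[0,0,0.04],[0,0,0],0],
  ],
)

```text
time: 10.0
ee_pos: [0.6373, -0.0155, 0.0917]
tcp_rot: [-2.93, 1.134, -0.001]
force: [-1.3, 1.1, 2.0]
width: 0.0274
```

The force rose from -4.5 to +2 N at the expected height, so the foot is resting on the base. I release and retreat.

Request:
step_arm(
  deltas=[
    [[0,0,0],[0,0,0],0.4],
    [[0,0,0],[0,0,0],0.6],
    [[0,0,0],[0,0,0],1],
    [[0,0,0],[0,0,0],1],
    [[0,0,0],[0,0,0],1],
    [[0,0,-0.3],[0,0,0],1],
    [[0,0,-0.8],[0,0,0],1],
    [[0,0,-1.6],[0,0,0],1],
    [[0,0,-2.4],[0,0,0],1],
    [[0,0,-3.2],[0,0,0],1],
    [[0,0,-3.6],[0,0,0],1],
    [[0,0,-3.6],[0,0,0],1],
  ],
)

```text
time: 11.2
ee_pos: [0.6384, -0.0158, 0.1837]
tcp_rot: [-2.929, 1.133, -0.007]
force: [0.1, -0.2, -0.4]
width: 0.0855
```

```bash
python3 look.py wrist w5 grip lever_pad;python3 look.py scene s5 grip lever_pad; cat > ref3.py <<'E'
import sys
from h import *
for nm in sys.argv[1:]:
    f=dict(np.load(nm+".npz"));W=cloud(f);hsv=cv2.cvtColor(f["pixels"],cv2.COLOR_BGR2HSV);v=hsv[...,2]
    n=np.linalg.norm(W[...,:2]-[0.637,-0.0155],axis=-1)+(W[...,2]>.145)
    for k,m in [("top",(n<.03)&(W[...,2]>.122)&(v<80)),("pad",(n<.08)&(n>.032)&(W[...,2]>.09)&(v>90)),("foot",(n<.056)&(W[...,2]>.032)&(W[...,2]<.044)&(v>120))]:
        P=W[m]
        if len(P)<5: print(nm,k,len(P));continue
        print(nm,k,len(P),P.mean(0).round(4),cv2.minAreaRect((P[:,:2]*1000).astype(np.float32)),P[:,2].min().round(3),P[:,2].max().round(3))
        if k=="foot":
            print(cv2.minEnclosingCircle((P[:,:2]*1000).astype(np.float32)), "plane",np.linalg.lstsq(np.c_[P[:,:2]-[0.637,-0.0155],np.ones(len(P))],P[:,2],rcond=None)[0].round(4))
E
python3 ref3.py w5 s5
```

```text
grip 0.74 [ 0.6386 -0.0135  0.1098] [282. 225.]
grip 0.65 [ 0.6748 -0.0502  0.125 ] [285. 164.]
lever_pad 0.65 [ 0.6755 -0.0519  0.1272] [286. 162.]
11.35 [ 0.6366 -0.0155  0.1802] F [ 0.2 -1.1 -0.9] w 0.0856
[[ 0.74  -0.673 -0.002]
 [-0.673 -0.74   0.   ]
 [-0.001  0.001 -1.   ]] j [-0.2   0.45  1.38 -0.    1.31  2.11] yaz -132.30737570288343
grip 0.79 [ 0.6356 -0.014   0.1092] [250. 256.]
grip 0.66 [ 0.3914 -0.4334  0.0722] [195. 133.]
grip 0.59 [ 0.3589 -0.1969  0.0763] [264. 163.]
lever_pad 0.62 [ 0.3715 -0.1531  0.0959] [274. 168.]
lever_pad 0.56 [ 0.4331 -0.4531  0.0956] [179. 132.]
lever_pad 0.46 [ 0.6777 -0.0433  0.1236] [228. 257.]
11.5 [ 0.6366 -0.0155  0.1798] F [-0.1  0.7 -0.2] w 0.0856
[[ 0.74  -0.673 -0.002]
 [-0.673 -0.74   0.   ]
 [-0.002  0.001 -1.   ]] j [-0.2   0.45  1.38  0.    1.31  2.11] yaz -132.31092251299776
w5 top 1109 [ 0.6389 -0.0165  0.1275] ((638.14453125, -15.478130340576172), (27.206239700317383, 23.783649444580078), 48.71013259887695) 0.122 0.13
w5 pad 2149 [ 0.6525 -0.0286  0.1169] ((630.557373046875, -11.766716003417969), (49.44109344482422, 144.79501342773438), 47.01470947265625) 0.09 0.132
w5 foot 1652 [ 0.6469 -0.0241  0.0389] ((640.9337158203125, -16.364784240722656), (96.74429321289062, 84.59537506103516), 62.023887634277344) 0.032 0.044
((635.4203491210938, -13.166950225830078), 51.06896209716797) plane [-0.0035  0.0009  0.0389]
s5 top 60 [ 0.6435 -0.0124  0.1267] ((639.1378173828125, -13.613117218017578), (25.731340408325195, 23.10101318359375), 39.98403549194336) 0.122 0.132
s5 pad 254 [ 0.6414 -0.0148  0.1117] ((634.3346557617188, -7.027412414550781), (43.35383224487305, 143.70156860351562), 50.04003143310547) 0.09 0.133
s5 foot 417 [ 0.6581 -0.0042  0.0382] ((652.6122436523438, -9.234821319580078), (65.05986785888672, 96.78089904785156), 24.384098052978516) 0.032 0.044
((639.6928100585938, -15.27518081665039), 48.68648910522461) plane [-0.0257 -0.0122  0.0389]
```

View pics/w5.png

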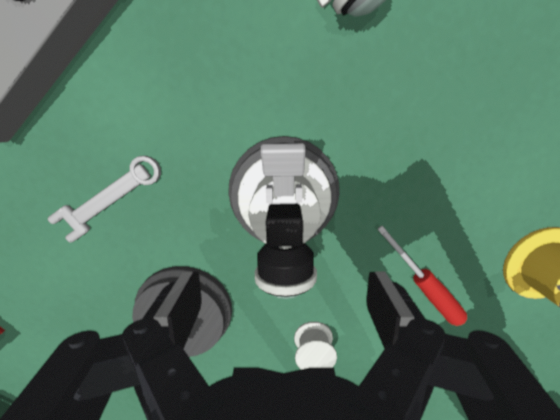

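View pics/s5.png

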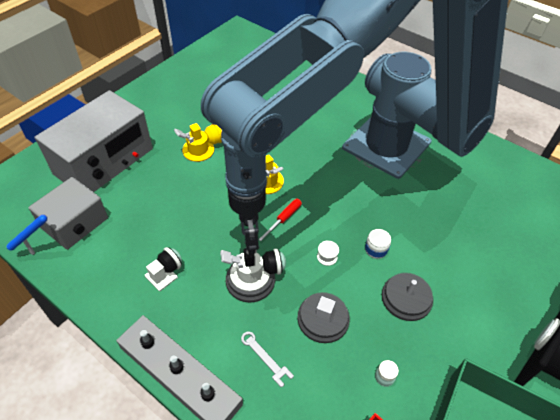

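The holder is seated: foot plane level at z 0.039, grip at 0.109–0.110, centred within 2 mm. Now I shut the fingers, move 44 mm toward the lever and press.

Request:
step_arm(
  deltas=[
    [[0,0,0],[0,0,0],0],
    [[0.3,0,0],[0,0,0],0],
    [[0.8,0,0],[0,0,0],0],
    [[1.3,0,0],[0,0,0],0],
    [[1.6,0,0],[0,0,0],0],
    [[1.76,0,0],[0,0,0],0],
    [[1.76,0,0],[0,0,0],0],
    [[1.76,0,0],[0,0,0],0],
    [[1.76,0,0],[0,0,0],0],
  ],
)

```text
time: 12.4
ee_pos: [0.6695, -0.0449, 0.1811]
tcp_rot: [-2.93, 1.133, 0.0]
force: [0.8, 0.2, -0.5]
width: 0.0002
```

```bash
python3 look.py wrist w6; python3 - <<'E'
from h import *
f=dict(np.load("w6.npz"))
for P in ([.637,-.0155,.127],telemetry.observe()["ee_pos"],[.6698,-.0454,.127]): print(px(f,P).round())
E
```

```text
12.45 [ 0.6695 -0.0448  0.1812] F [-0.2 -0.8 -0.6] w -0.0003
[[ 0.74  -0.673 -0.   ]
 [-0.673 -0.74   0.   ]
 [-0.    -0.    -1.   ]] j [-0.23  0.51  1.29  0.    1.35  2.08] yaz -132.28443329680877
[284. 285.]
[284. 272.]
[284. 232.]
```

View pics/w6.png

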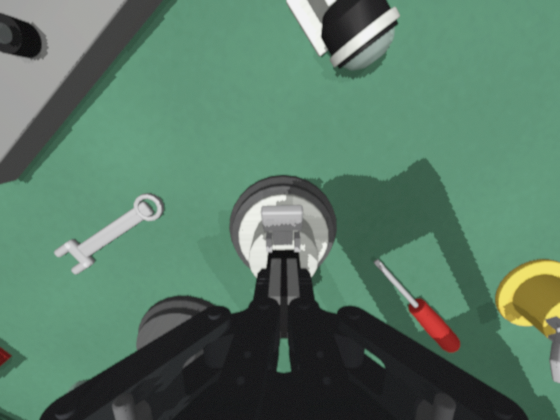

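Request:
step_arm(
  deltas=[
    [[0,0,0.4],[0,0,0],0],
    [[0,0,0.9],[0,0,0],0],
    [[0,0,1.4],[0,0,0],0],
    [[0,0,1.7],[0,0,0],0],
    [[0,0,1.9],[0,0,0],0],
    [[0,0,2.1],[0,0,0],0],
    [[0,0,2.2],[0,0,0],0],
  ],
)

```text
time: 13.15
ee_pos: [0.6697, -0.0452, 0.1256]
tcp_rot: [2.93, -1.134, -0.001]
force: [-0.2, 0.6, 0.3]
width: -0.0
```

Request:
step_arm(
  deltas=[
    [[0,0,0.08],[0,0,0],0],
    [[0,0,0.16],[0,0,0],0],
    [[0,0,0.24],[0,0,0],0],
    [[0,0,0.32],[0,0,0],0],
    [[0,0,0.4],[0,0,0],0],
  ],
)

```text
time: 13.65
ee_pos: [0.6702, -0.0453, 0.1165]
tcp_rot: [-2.93, 1.134, -0.002]
force: [0.8, -0.2, 2.8]
width: 0.0003
```

Request:
step_arm(
  deltas=[
    [[0,0,0.08],[0,0,0],0],
    [[0,0,0.16],[0,0,0],0],
    [[0,0,0.24],[0,0,0],0],
    [[0,0,0.32],[0,0,0],0],
    [[0,0,0.4],[0,0,0],0],
  ],
)

```text
time: 14.15
ee_pos: [0.67, -0.0454, 0.106]
tcp_rot: [2.93, -1.134, 0.001]
force: [1.6, -1.8, 3.0]
width: -0.0001
```

Contact of about 3 N, and the lever is moving. I continue down to the stop near z = 0.100.

Request:
step_arm(
  deltas=[
    [[0,0,0.06],[0,0,0],0],
    [[0,0,0.12],[0,0,0],0],
    [[0,0,0.18],[0,0,0],0],
    [[0,0,0.2],[0,0,0],0],
  ],
)

```text
time: 14.55
ee_pos: [0.6698, -0.0453, 0.1009]
tcp_rot: [2.93, -1.134, 0.0]
force: [1.0, -1.9, 3.2]
width: 0.0001
```

Request:
step_arm(
  deltas=[
    [[0,0,0.03],[0,0,0],0],
    [[0,0,0.06],[0,0,0],0],
    [[0,0,0.06],[0,0,0],0],
  ],
)

```text
time: 14.85
ee_pos: [0.6699, -0.0453, 0.0999]
tcp_rot: [2.93, -1.134, 0.001]
force: [1.7, -1.6, 5.3]
width: 0.0003
```

Request:
step_arm(
  deltas=[
    [[0,0,0.03],[0,0,0],0],
    [[0,0,0.06],[0,0,0],0],
    [[0,0,0.06],[0,0,0],0],
  ],
)

```text
time: 15.15
ee_pos: [0.6701, -0.0454, 0.0997]
tcp_rot: [2.93, -1.134, 0.002]
force: [-1.1, -1.8, 9.8]
width: 0.0
```

Request:
step_arm(
  deltas=[
    [[0,0,0.04],[0,0,0],0],
    [[0,0,0.04],[0,0,0],0],
  ],
)

```text
time: 15.35
ee_pos: [0.6704, -0.0455, 0.0995]
tcp_rot: [2.93, -1.133, 0.004]
force: [-2.1, -1.9, 14.4]
width: 0.0002
```

Request:
step_arm(
  deltas=[
    [[0,0,-0.1],[0,0,0],0],
    [[0,0,-0.4],[0,0,0],0],
    [[0,0,-1],[0,0,0],0],
    [[0,0,-2],[0,0,0],0],
    [[0,0,-3],[0,0,0],0],
    [[0,0,-4],[0,0,0],0],
    [[-0.8,0,-5],[0,0,0],0],
    [[-1.8,0,-5.4],[0,0,0],0],
    [[-2.8,0,-5.4],[0,0,0],0],
    [[-2.8,0,-5.4],[0,0,0],0],
  ],
)

```text
time: 16.35
ee_pos: [0.6161, 0.0043, 0.2337]
tcp_rot: [-2.93, 1.13, 0.001]
force: [0.0, 0.3, 0.8]
width: -0.0001
```

```bash
python3 look.py wrist w7 grip lever_pad;python3 look.py scene s7 grip lever_pad; python3 ref3.py w7 s7; python3 - <<'E'
from h import *
f=dict(np.load("w7.npz"));W=cloud(f)
L=W-np.array([.637,-.0155,0.03]);a=np.radians(-42.0);x=L[...,0]*np.cos(a)+L[...,1]*np.sin(a);y=-L[...,0]*np.sin(a)+L[...,1]*np.cos(a)
for lo in range(24,80,6):
    m=(x>lo/1e3)&(x<lo/1e3+.006)&(abs(y)<.008)&(L[...,2]>.03)&(L[...,2]<.12);print(lo,m.sum(),np.median(L[m][:,2]).round(4) if m.any() else '')
E
```

```text
grip 0.57 [ 0.6372 -0.0115  0.1101] [281. 177.]
lever_pad 0.97 [ 0.6832 -0.0606  0.1011] [287. 100.]
lever_pad 0.93 [ 0.374  -0.1488  0.1019] [542. 271.]
16.5 [0.6182 0.0018 0.2325] F [-0.1 -0.4  0.3] w -0.0001
[[ 0.74  -0.673  0.   ]
 [-0.673 -0.74  -0.   ]
 [ 0.    -0.    -1.   ]] j [-0.18  0.38  1.36 -0.    1.4   2.13] yaz -132.28921671612343
grip 0.89 [ 0.6365 -0.0163  0.1071] [249. 256.]
grip 0.86 [ 0.3917 -0.435   0.0754] [195. 132.]
lever_pad 0.64 [ 0.4349 -0.4543  0.0942] [178. 132.]
lever_pad 0.47 [ 0.687  -0.0524  0.1001] [223. 264.]
16.65 [0.6184 0.0013 0.2317] F [-0.3  0.5 -0.2] w -0.0002
[[ 0.739 -0.674 -0.   ]
 [-0.674 -0.739 -0.   ]
 [-0.     0.    -1.   ]] j [-0.18  0.38  1.36 -0.    1.4   2.13] yaz -132.34447847268368
w7 top 731 [ 0.6386 -0.0166  0.1276] ((638.6432495117188, -15.968585968017578), (25.239770889282227, 21.81848907470703), 48.62568283081055) 0.122 0.13
w7 pad 1872 [ 0.654  -0.0298  0.0997] ((633.0950317382812, -15.29388427734375), (48.81393051147461, 153.6902313232422), 46.419769287109375) 0.09 0.103
w7 foot 1826 [ 0.6471 -0.0237  0.0388] ((641.10162353
[... 162 characters left out ...]
e [-0.002  -0.0014  0.0388]
s7 top 97 [ 0.6392 -0.0144  0.1268] ((639.2380981445312, -14.961648941040039), (31.404096603393555, 20.913314819335938), 40.46310806274414) 0.122 0.132
s7 pad 285 [ 0.6459 -0.0189  0.0983] ((631.9717407226562, -16.058700561523438), (50.335350036621094, 153.16429138183594), 44.57733154296875) 0.09 0.106
s7 foot 416 [ 0.6581 -0.0036  0.0381] ((653.8687744140625, -7.956531524658203), (61.14691925048828, 96.27403259277344), 27.095382690429688) 0.032 0.044
((640.5872192382812, -15.217592239379883), 48.72513198852539) plane [-0.0038 -0.0021  0.0382]
24 104 0.07
30 115 0.0699
36 112 0.07
42 112 0.07
48 125 0.0708
54 125 0.0709
60 128 0.0708
66 146 0.071
72 42 0.0702
78 0
```

View pics/w7.png

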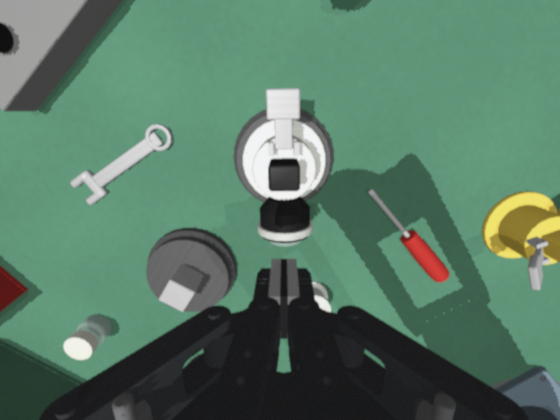

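View pics/s7.png

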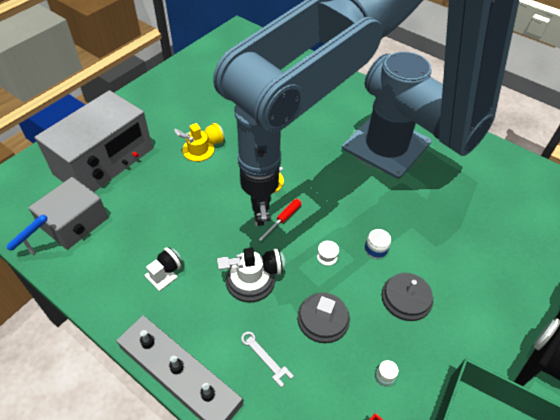

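Along its whole length the lever's upper face is level, 70–71 mm above the foot (wrist (283,105)). The foot is flat and centred, and the arm is clear, so I hand in.

```bash
python3 -c "
from h import *
print(robot.sign_off())"
```

```text
the job is handed in; nothing more can be done
None
```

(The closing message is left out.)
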